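# Set the drip tray on its stand and hold the parts cleaner's lid half open

### The job

I am about to lift the cleaned parts out of the parts cleaner and need somewhere to drain them. First seat the drip tray fully home on the two pegs of the drain stand and let go of it; then raise the cleaner's hinged lid, which falls shut by itself, to 45 degrees and hold it there: finish while still holding it open. Leave the bottle, the can and the spanner where they are.

Things in the scene. Friction and masses are not known exactly. Their poses are not given: they have to be found in the camera images.
- washer: bench-top ultrasonic parts cleaner, fixed: a steel tank 180 (x) by 220 (y) by 115 mm high with a hinged flat steel lid on top. Origin at the centre of its underside; z up, x from the front (robot side, handle) to the back (hinge), y along the hinge.
- lid (a joint): opening angle of the cleaner's lid, rad: 0 shut (level), grows as the front edge rises; stop at 1.3. It starts shut; nothing but its weight (0.55 kg, hardly any friction) acts on it, so it falls shut from any angle. The lid plate is 184 mm front to back, 224 mm wide, 6 mm thick, its underside 116 mm up; it turns about the cleaner's y axis (positive rotation) through point lid_hinge.
- lid_hinge (a point): point on the lid's hinge axis at mid width, 90 mm behind the cleaner's centre and 116 mm up; does not move as the lid turns.
- lid_bar (a point): middle of the lid's handle: a round steel bar 12 mm thick and 130 mm long, parallel to the hinge, held by two 10 mm arms 60 mm either side of its middle; 232 mm in front of the hinge axis and 34 mm above it when shut (150 mm above the bench), so it stands 48 mm ahead of the lid's front edge, 52 mm ahead of the tank's front wall and 28 mm above the lid's top face, free all round. It can be pinched from above and turns between the fingers as the lid rises.
- stand: drain stand, fixed: grey plate 200 (x) by 120 (y) by 12 mm thick with two upright steel pegs, 10 mm thick, 24 mm high above the plate, the top 8 mm tapering to a point, on its x axis 70 mm either side of the middle. Origin at the centre of the underside, z up. It may be on either side of the cleaner.
- tray: loose aluminium drip tray, 0.3 to 0.55 kg: flat plate 180 (x) by 100 (y) by 6 mm with two 14 mm through holes on its x axis, 70 mm either side of the middle, and between them walls 4 mm thick up to 36 mm enclosing 108 by 100 mm. Origin at the centre of the underside, z up. Stands on the bench at the other side of the cleaner. Seated, its underside lies on the stand's plate, its x axis along the stand's, either way round.
- tray_bar (a point): middle of the tray's carrying bar: 14 mm square, running along the tray's x axis over its middle between two uprights at 52 mm either side; 90 mm above the tray's underside (bar from 83 to 97 mm), free beneath and beside.
- bottle: bystander: white bottle 66 mm across and 150 mm high, behind the cleaner. Origin at the centre of its underside.
- can: bystander: plain steel can 72 mm across and 100 mm high, behind the cleaner. Origin at the centre of its underside.
- spanner: bystander: spanner 170 mm long, lying on the bench behind the cleaner, between bottle and can. Origin beneath its middle, x along it.

How it is judged:
On the way, in this order (a step that is already met when the one before it is completed fails the run):
1. the tray is fully home on the stand's two pegs and let go (horizontal distance between tray and stand below 0.005 m and z of tray in the frame of stand below 0.0145 m and angle between the x axis of tray and the x axis of stand, either way round below 0.07 rad and angle between tray's own z axis and vertical below 0.04 rad and contact force between each of the fingers, the arm and tray below 0.1 N and linear speed of tray below 0.02 m/s), for 0.2 s.
2. the lid is raised (value of joint lid above 0.6 rad), for 0.1 s.
At the end, for the whole second after the job is handed in: The robot holds the lid still at 45 degrees (39 to 51), with nothing but the robot carrying it, while the tray sits fully home on the stand's pegs (underside within 2.5 mm of the plate, centres within 5 mm, axes within 4 degrees), untouched (value of joint lid between 0.68 and 0.89 rad and velocity of joint lid between -0.08 and 0.08 rad/s and contact force between any of the fingers, the arm and washer above 0.5 N and contact force between each of washer, the fingers, the arm and tray below 0.1 N and contact force between washer and bottle below 0.1 N and contact force between washer and can below 0.1 N and contact force between washer and spanner below 0.1 N and horizontal distance between tray and stand below 0.005 m and z of tray in the frame of stand below 0.0145 m and angle between the x axis of tray and the x axis of stand, either way round below 0.07 rad and angle between tray's own z axis and vertical below 0.04 rad); the arm keeps its last pose, push and grip.
It fails at once if the bottle is moved or tipped (distance of bottle from where it was at the start of the episode above 0.03 m or angle between bottle's own z axis and vertical above 0.3 rad).
It fails at once if the can is moved or tipped (distance of can from where it was at the start of the episode above 0.03 m or angle between can's own z axis and vertical above 0.3 rad).
It fails at once if the spanner is moved (distance of spanner from where it was at the start of the episode above 0.03 m).
It also fails if it takes over 64 s, if anything falls off the work surface, if the arm or the gripper's body presses on something with over 40 N, if the wrist force passes 120 N, or if a joint passes its speed limit or range.

### The arm

A 6-joint arm with a two-finger parallel gripper is mounted at the origin on the work surface. World frame = base frame: x ahead of the robot, y to its left, z up, the work surface at z = 0. Lengths are in m, angles in rad, forces in N, time in s.
With the tool pointing down it reaches from about 0.35 to 1 m from the base axis. Payload 7.1 kg.
Tool frame: the origin (TCP) lies at the very end of the fingers, on their centre line; the grasp point (between the pads) lies 19 mm behind it; z points along the fingers, y is the line along which they close (so a half turn about z gives the same grasp; the last joint's range is limited). The gripper opens to 85 mm and grips with 20 to 120 N. Pads are 22 mm wide; open, the fingers measure 114 mm over their backs; the gripper's body (76 mm by 85 mm) begins 54 mm behind the grasp point. The pads swing forward as they close: fully open they stand 13 mm farther back than shut.
Start: joints at [1.27, 0.423, 1.63, -0, 1.089, -0.019], TCP at [0.174, 0.6, 0.193] pointing down, gripper open.
Joint ranges: [-3, 3], [-0.9, 2.11], [0.09, 2.58], [-1.31, 4.45], [0.11, 2.69], [-2.54, 2.54]. Speed limits (rad/s): [2.39, 2.39, 3.01, 3.14, 3.14, 3.14].

### API

Orientations are given as a unit quaternion [w, x, y, z].
In Python, from workcell import ctrl gives the robot as it stands.
- The arm moves only by the tool step_arm, never from a script. Its argument "series" is a list of rows, each a list of 3 entries, a list of its own where there are three numbers: the opening, from 0 (shut) to 1 (fully open), then the shift along the tool's x, y, z in mm, then the turn, a rotation vector about the tool's x, y, z in degrees. In form: [[fingers, [dx, dy, dz], [rx, ry, rz]], ...]. A call has 1 to 10 rows; each row is the pose to reach, as a shift and turn from the pose commanded when the call began, along the tool's axes at that moment; what a row does not reach only later rows make up. A row lasts 1/8 s, in which the tool goes at most 62.5 mm and 10.7 degrees, less where a joint would pass 70% of its speed; a pose out of reach is approached as far as the arm can. A call with a gripper value outside its range is refused whole. The fingers move at their own pace and stop on an object; the grip force is fixed at half the most. Time passes only in rows, so rows that repeat a pose let the fingers close. It gives the time, the measured TCP pose, the force, the opening and the grip force at its end, in the units of the state.
- ctrl.get_state(): the state, without advancing time (a new reading comes with each control period).
- ctrl.read_camera(name): name is "scene" or "top" or "wrist"; returns a dict with "image" (420x560x3 uint8, red, green, blue), "range_z" (420x560 float32, m along the optical axis (not along the pixel's ray), 0 where there is no reading), "mtx" (3x3 intrinsics, pixels), "R" (3x3) and "t" (3): a world point X has camera coordinates R X + t. Camera axes: x right, y down, z forward; pixel columns grow to the right and rows downward; lengths in m; the calibration is good to about 2 mm. A picture is of the moment at which its call begins.
- ctrl.sign_off(): hands the job in; it is judged then, once.
Trained networks look in the newest picture that a camera, given by its name, has taken for a name from the list of things; names that differ only in an ending like _2 or _b are one class to them, and where a whole thing is asked for, a point or a joint stands for the part that bears it (a point fixed in the world has none). Each returns a list of dicts, best first, with "confidence" (0 to 1); they miss things now and then, are a little off and sometimes report something else, mostly with a low value. They report only what shows in the picture. A call takes as long as a camera call.
- ctrl.outline_of(camera, thing): "region" (420x560 bool, what is visible of it) and "location" ([column, row] in pixels, amid what is visible of it).
The state is a dict: "time": time; "joint_pos": joint angles; "qd": joint speeds; "joint_efforts": joint torques, N m; "ee_pos": TCP position; "orientation": TCP orientation; "force": force on the tool from outside, world axes, zero at the start; "torque": the same for the moment, N m; "grip_width": finger opening in m; "finger_force": force on a finger pad.
Only numpy, scipy, OpenCV 4.12 (cv2) and the standard library are available. Lean on these libraries where they do the work, as an engineer would, in place of code of your own. Each camera call takes 0.05 s, during which the arm holds its last target. There are 200 camera calls.

## Working session

There is one attempt and no reset: what is moved stays moved. The work goes in short steps, Python scripts to look and compute and a tool call to move; the robot and the scene stay as the last step left them, time stands still between calls to the robot, and variables do not carry over. Pictures are saved under pics/ and viewed, at most 10 in all, crops included, and the job is handed in when it is done.

Besides the shell and the picture viewer there is one more tool, called after ">>>" as name(argument=value, ...) on one line, values as JSON. step_arm: Moves the arm, as the interface text tells. Its arguments: {"type":"object","properties":{"series":{"type":"array"}},"required":["series"]}

```bash
mkdir -p pics; cat > h.py <<'E'
import numpy as np, cv2
from workcell import ctrl
from scipy.spatial.transform import Rotation as Ro
def cloud(c):
    d=c["range_z"];v,u=np.mgrid[:d.shape[0],:d.shape[1]];K=c["mtx"]
    P=np.stack([(u-K[0,2])/K[0,0]*d,(v-K[1,2])/K[1,1]*d,d],-1)
    return (P-c["t"])@c["R"]   # R^T (P-t)
def save(c,n): cv2.imwrite("pics/"+n,c["image"][:,:,::-1])
def rot(s): w,x,y,z=s["orientation"]; return Ro.from_quat([x,y,z,w])
E
python3 - <<'E'
from h import *
ims=[]
for n in ["top","scene"]:
    c=ctrl.read_camera(n);ims.append(c["image"]);P=cloud(c)
    np.savez(n+".npz",**c)
    for th in ["tray","stand","washer","lid_bar","tray_bar","bottle","can","spanner"]:
        for o in ctrl.outline_of(n,th)[:2]:
            m=o["region"]&(c["range_z"]>0);q=P[m]
            if len(q): print(n,th,round(o["confidence"],2),np.round(o["location"]),np.median(q,0).round(3),np.percentile(q,2,0).round(3),np.percentile(q,98,0).round(3))
for n,i in zip(["top","scene"],ims): cv2.imwrite(f"pics/{n}0.png",i[:,:,::-1])
s=ctrl.get_state();print(s["time"],s["ee_pos"],rot(s).as_matrix().round(3))
E
```

```text
top tray 0.75 [131. 274.] [0.458 0.346 0.007] [0.373 0.3   0.   ] [0.545 0.397 0.098]
top stand 0.62 [417. 278.] [ 0.447 -0.384  0.012] [ 0.352 -0.45   0.002] [ 0.546 -0.317  0.018]
top stand 0.5 [363. 159.] [ 0.739 -0.245  0.097] [ 0.712 -0.28   0.006] [ 0.777 -0.216  0.104]
top washer 0.81 [274. 214.] [ 0.6   -0.013  0.123] [ 0.469 -0.119  0.068] [0.7   0.094 0.154]
top lid_bar 0.74 [268. 213.] [ 0.603 -0.014  0.123] [ 0.469 -0.12   0.117] [0.7   0.093 0.154]
top tray_bar 0.57 [133. 273.] [0.459 0.345 0.007] [ 0.374  0.299 -0.   ] [0.545 0.396 0.098]
top bottle 0.96 [184. 162.] [0.732 0.204 0.101] [0.711 0.181 0.014] [0.768 0.24  0.151]
top can 0.74 [363. 159.] [ 0.739 -0.246  0.097] [ 0.712 -0.28   0.002] [ 0.796 -0.217  0.104]
top spanner 0.59 [265. 150.] [0.794 0.004 0.006] [ 0.732 -0.005 -0.003] [0.86  0.012 0.012]
scene tray 0.91 [300. 144.] [0.464 0.345 0.01 ] [ 0.376  0.294 -0.003] [0.549 0.401 0.095]
scene stand 0.65 [147. 309.] [ 0.455 -0.391  0.01 ] [ 0.355 -0.455  0.003] [ 0.55  -0.322  0.015]
scene washer 0.83 [281. 217.] [ 0.626 -0.057  0.119] [ 0.47  -0.127 -0.002] [0.704 0.093 0.149]
scene lid_bar 0.62 [282. 206.] [ 0.611 -0.028  0.122] [ 0.47  -0.125  0.112] [0.705 0.093 0.152]
scene tray_bar 0.75 [304. 144.] [0.464 0.345 0.011] [ 0.378  0.294 -0.002] [0.548 0.398 0.095]
scene bottle 0.84 [368. 193.] [0.751 0.191 0.078] [ 0.677  0.176 -0.004] [0.778 0.378 0.148]
scene can 0.88 [285. 311.] [ 0.758 -0.273  0.087] [ 0.723 -0.29   0.005] [ 0.784 -0.227  0.101]
scene can 0.41 [367. 191.] [0.752 0.192 0.074] [ 0.694  0.176 -0.004] [0.778 0.31  0.148]
scene spanner 0.97 [346. 258.] [0.793 0.001 0.004] [ 0.715 -0.015 -0.003] [0.875 0.019 0.009]
0.9 [0.17377741 0.60032577 0.19302327] [[-0.961  0.278  0.   ]
 [ 0.278  0.961 -0.   ]
 [-0.    -0.    -1.   ]]
```

```bash
python3 - <<'E'
from h import *
for n in ["top","scene"]:
    c=np.load(n+".npz");P=cloud(c).reshape(-1,3);P=P[(c["range_z"]>0).ravel()]
    def sel(lo,hi): return P[((P>lo)&(P<hi)).all(1)]
    def rect(q,t):
        if len(q)<5: print(n,t,len(q));return
        (a,b),(w,h),an=cv2.minAreaRect((q[:,:2]*1000).astype(np.float32))
        print(n,t,len(q),"c",round(a,1),round(b,1),"size",round(w),round(h),"ang",round(an,1),"z",np.median(q[:,2]).round(4),"mean",q.mean(0).round(4))
    rect(sel([.33,.28,.085],[.6,.42,.12]),"traybar")
    rect(sel([.33,.27,.004],[.6,.42,.12]),"tray")
    rect(sel([.33,-.5,.006],[.6,-.29,.05]),"stand")
    for l,h in ((.33,.42),(.48,.58)): rect(sel([l,-.42,.018],[h,-.34,.05]),"peg")
    rect(sel([.44,-.14,.135],[.53,.12,.17]),"lidbar")
    rect(sel([.44,-.14,.11],[.8,.12,.13]),"lid")
E
```

```text
top traybar 291 c 458.3 350.1 size 108 17 ang 0.3 z 0.0951 mean [0.4579 0.3484 0.0947]
top tray 2225 c 464.4 345.3 size 149 268 ang 90.0 z 0.0079 mean [0.459  0.3477 0.0234]
top stand 3567 c 466.2 -400.3 size 193 264 ang 88.1 z 0.0118 mean [ 0.4475 -0.3847  0.012 ]
top peg 29 c 390.7 -383.6 size 56 67 ang 0.1 z 0.0251 mean [ 0.3862 -0.3935  0.0248]
top peg 23 c 509.7 -378.0 size 68 34 ang 50.6 z 0.0258 mean [ 0.5177 -0.3701  0.025 ]
top lidbar 392 c 487.5 -13.6 size 50 129 ang 0.1 z 0.1527 mean [ 0.475  -0.0118  0.1511]
top lid 6893 c 606.8 -12.7 size 201 225 ang 0.5 z 0.123 mean [ 0.6092 -0.013   0.123 ]
scene traybar 141 c 463.0 344.5 size 21 111 ang 89.3 z 0.0927 mean [0.4634 0.3438 0.0924]
scene tray 1115 c 468.3 344.6 size 114 229 ang 89.7 z 0.0221 mean [0.4637 0.3436 0.0319]
scene stand 3536 c 449.6 -387.3 size 203 124 ang 11.3 z 0.0104 mean [ 0.4528 -0.3895  0.0106]
scene peg 22 c 389.5 -408.7 size 9 27 ang 50.9 z 0.0269 mean [ 0.3838 -0.4032  0.0274]
scene peg 23 c 519.0 -374.8 size 9 10 ang 24.7 z 0.0266 mean [ 0.5195 -0.3743  0.0272]
scene lidbar 272 c 485.5 -17.3 size 133 42 ang 89.3 z 0.15 mean [ 0.4773 -0.0228  0.1487]
scene lid 4630 c 607.5 -15.9 size 204 230 ang 0.4 z 0.1213 mean [ 0.6165 -0.0255  0.1213]
```

View pics/top0.png

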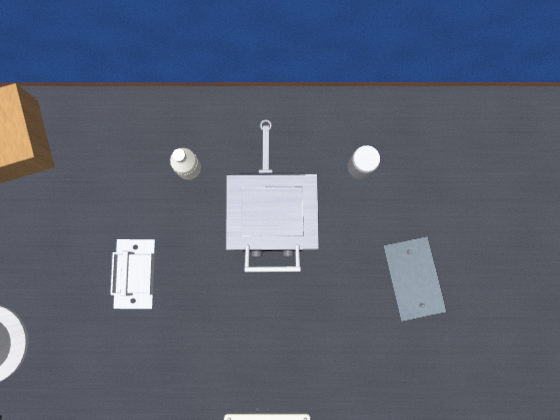

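View pics/scene0.png

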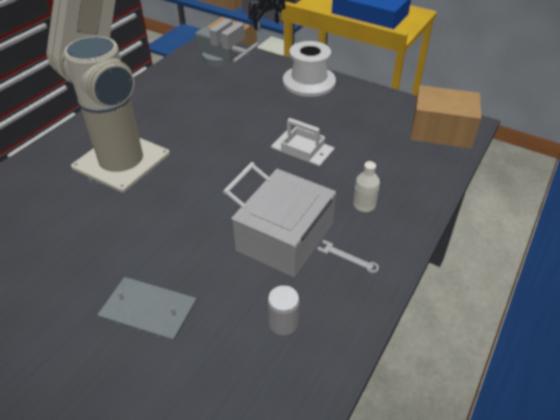

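The top view shows the tray at (133,273) with its bar along world x, and the stand at (415,278) turned about 11°. The lid handle is at (272,269). The scene view agrees. Next I go above the tray.

```bash
cat >> h.py <<'E'
def go(p,yaw=None,R=None):
    "tool shift mm / rotvec deg to world target p, yaw = world angle (deg) of tool y axis, tool down"
    s=ctrl.get_state();r=rot(s)
    if R is None:
        a=np.radians(yaw);y=np.array([np.cos(a),np.sin(a),0]);z=np.array([0,0,-1.]);R=np.stack([np.cross(y,z),y,z],1)
    q=r.inv()*Ro.from_matrix(R)
    print("t",round(s["time"],2),"shift",(r.inv().apply(np.array(p)-s["ee_pos"])*1000).round(1),"turn",np.degrees(q.as_rotvec()).round(2))
E
python3 -c "
from h import *
go([.46,.347,.25],90)"
```

```text
t 0.9 shift [-345.4 -163.8  -57. ] turn [ -0.     0.   -16.14]
```

>>> step_arm(series=[[1,[-345.4,-163.8,-57],[0,0,-16.1]],[1,[-345.4,-163.8,-57],[0,0,-16.1]],[1,[-345.4,-163.8,-57],[0,0,-16.1]],[1,[-345.4,-163.8,-57],[0,0,-16.1]],[1,[-345.4,-163.8,-57],[0,0,-16.1]],[1,[-345.4,-163.8,-57],[0,0,-16.1]],[1,[-345.4,-163.8,-57],[0,0,-16.1]],[1,[-345.4,-163.8,-57],[0,0,-16.1]],[1,[-345.4,-163.8,-57],[0,0,-16.1]]])

```text
time: 2.02
ee_pos: [0.4588, 0.3478, 0.2496]
orientation: [-0.0, -0.0, 1.0, -0.0]
force: [-0.3, 0.1, -0.8]
grip_width: 0.0853
finger_force: 0.0
```

```bash
cat > w.py <<'E'
from h import *
import sys
s=ctrl.get_state();c=ctrl.read_camera("wrist");n=sys.argv[1];save(c,n+".png");np.savez(n+".npz",**c)
print(s["ee_pos"].round(4) if hasattr(s["ee_pos"],"round") else s["ee_pos"],"cam",(-c["R"].T@c["t"]).round(3))
P=cloud(c).reshape(-1,3)
ok=(c["range_z"]>0).ravel()
lo=np.array(eval(sys.argv[2]));hi=np.array(eval(sys.argv[3]))
q=P[ok&((P>lo)&(P<hi)).all(1)]
(a,b),(w,h),an=cv2.minAreaRect((q[:,:2]*1000).astype(np.float32))
print(len(q),round(a,1),round(b,1),"size",round(w,1),round(h,1),"ang",round(an,1),"z",np.percentile(q[:,2],[5,50,95]).round(4),"mean",q.mean(0).round(4))
E
python3 w.py w1 [.35,.28,.085] [.6,.42,.11]
```

```text
[0.4588 0.3478 0.2496] cam [0.379 0.347 0.431]
1624 458.9 349.1 size 14.0 109.3 ang 89.6 z [0.0946 0.0969 0.0983] mean [0.4561 0.3491 0.0968]
```

View pics/w1.png

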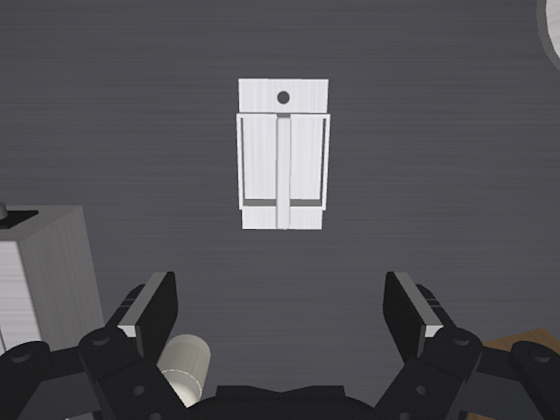

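The wrist picture shows the tray with its bar running vertically at column 283 (rows 115–228) and one hole at (283,97). The depth puts the bar's middle at (458.9, 349.1) mm with its top at 97 mm, which matches the text. I now grasp it.

>>> step_arm(series=[[1,[0,1.2,60],[0,0,0]],[1,[0,1.2,120],[0,0,0]],[1,[0,1.2,165],[0,0,0]],[1,[0,1.2,178],[0,0,0]],[1,[0,1.2,178],[0,0,0]],[0,[0,1.2,178],[0,0,0]],[0,[0,1.2,178],[0,0,0]],[0,[0,1.2,178],[0,0,0]],[0,[0,1.2,178],[0,0,0]],[0,[0,1.2,178],[0,0,0]]])

```text
time: 3.32
ee_pos: [0.4601, 0.3481, 0.0722]
orientation: [0.0, 0.0, 1.0, 0.0]
force: [0.2, -0.3, 0.6]
grip_width: 0.0002
finger_force: 0.0
```

```bash
python3 w.py w2 [.35,.28,.085] [.6,.42,.11]; python3 -c "
from h import *
print(ctrl.get_state())
c=ctrl.read_camera('scene');cv2.imwrite('pics/s2.png',cv2.resize(c['image'][90:190,220:380,::-1],(480,300)))
c=np.hstack([cv2.imread('pics/w2.png')[:,:],cv2.resize(cv2.imread('pics/s2.png'),(240,420))]);cv2.imwrite('pics/c2.png',c)"
```

```text
[0.4601 0.3481 0.0722] cam [0.38  0.347 0.253]
3479 434.3 349.4 size 14.1 60.4 ang 89.6 z [0.094  0.0968 0.098 ] mean [0.4289 0.3494 0.0965]
{'time': 3.375, 'joint_pos': array([ 6.27132794e-01,  5.17849471e-01,  1.81310192e+00, -1.28403500e-05,
        8.10572824e-01, -9.42735659e-01]), 'qd': array([ 0.00132316,  0.00296237,  0.00101604, -0.00027156, -0.00092652,
        0.00014554]), 'joint_efforts': array([-2.19075023e-04, -5.46591425e+01, -2.13919455e+01, -8.43546843e-06,
        3.06690781e-04,  7.85633301e-05]), 'ee_pos': array([0.46004992, 0.34810576, 0.07209054]), 'orientation': array([3.04309466e-05, 4.59513212e-04, 9.99999894e-01, 1.63277488e-05]), 'force': array([0.00681382, 0.70677134, 0.4512154 ]), 'torque': array([-0.00642725, -0.00648164, -0.00522217]), 'finger_force': 0.0, 'grip_width': -5.5953043300354904e-05}
```

View pics/c2.png

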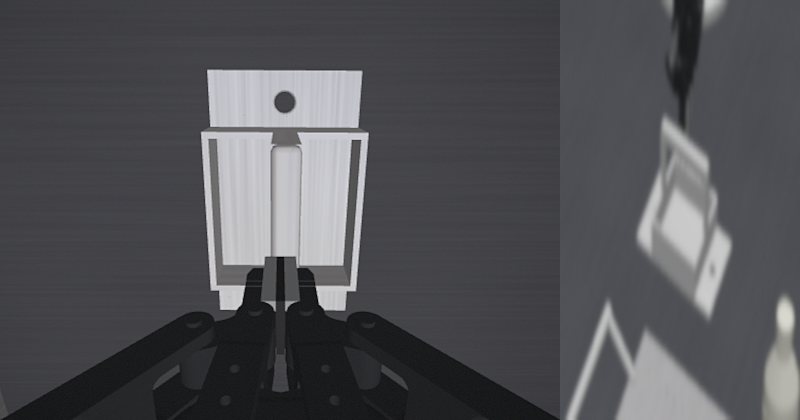

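```bash
python3 -c "
from h import *
c=np.load('w2.npz');P=cloud(c)
for v in range(250,350,8): print(v,P[v,281].round(4),P[v,272].round(4),P[v,291].round(4))
for n in ['scene','top']:
    c=ctrl.read_camera(n);P=cloud(c).reshape(-1,3);ok=(c['range_z']>0).ravel()
    q=P[ok&((P>[.34,.25,.04])&(P<[.62,.45,.35])).all(1)]
    for z in np.arange(.04,.3,.02):
        k=q[(q[:,2]>=z)&(q[:,2]<z+.02)]
        if len(k):print(n,z.round(2),len(k),k.min(0).round(3),k.max(0).round(3))
"
```

```text
250 [0.4534 0.3476 0.0976] [0.4544 0.3433 0.0956] [0.454  0.3524 0.0963]
258 [0.4486 0.3476 0.1156] [0.4481 0.3438 0.1167] [0.4487 0.3518 0.1155]
266 [0.4487 0.3475 0.1227] [0.4486 0.3439 0.1229] [0.449  0.3516 0.122 ]
274 [0.449  0.3475 0.1287] [0.4483 0.344  0.1299] [0.4483 0.3514 0.1299]
282 [0.4489 0.3475 0.1349] [0.4487 0.3441 0.1353] [0.4484 0.3512 0.1358]
290 [0.4487 0.3475 0.1407] [0.4484 0.3443 0.1413] [0.4484 0.351  0.1412]
298 [0.4487 0.3475 0.1459] [0.4479 0.3444 0.1471] [0.4486 0.3509 0.146 ]
306 [0.45   0.3475 0.1487] [0.4503 0.3444 0.1483] [0.4474 0.3507 0.1525]
314 [0.4544 0.3475 0.1469] [0.4476 0.3446 0.1566] [0.4477 0.3506 0.1565]
322 [0.4571 0.3475 0.1477] [0.4484 0.3447 0.1596] [0.4479 0.3505 0.1603]
330 [0.4609 0.3475 0.1471] [0.4515 0.3446 0.1593] [0.4475 0.3503 0.1645]
338 [0.4626 0.3475 0.1491] [0.456  0.3446 0.1574] [0.4466 0.3502 0.1692]
346 [0.4668 0.3475 0.1482] [0.459  0.3445 0.1575] [0.4497 0.3502 0.1687]
scene 0.04 35 [0.405 0.336 0.041] [0.518 0.355 0.06 ]
scene 0.06 42 [0.405 0.335 0.061] [0.517 0.355 0.08 ]
scene 0.08 178 [0.405 0.333 0.08 ] [0.517 0
[... 472 characters left out ...]
26 ] [0.5   0.363 0.28 ]
scene 0.28 134 [0.43  0.303 0.28 ] [0.499 0.362 0.3  ]
top 0.04 22 [0.405 0.299 0.04 ] [0.514 0.396 0.058]
top 0.06 11 [0.406 0.342 0.063] [0.513 0.346 0.078]
top 0.08 176 [0.404 0.341 0.082] [0.512 0.356 0.1  ]
top 0.1 14 [0.417 0.342 0.1  ] [0.504 0.354 0.103]
top 0.14 1 [0.448 0.332 0.159] [0.448 0.332 0.159]
top 0.16 20 [0.443 0.314 0.163] [0.473 0.333 0.18 ]
top 0.18 38 [0.446 0.286 0.18 ] [0.473 0.313 0.2  ]
top 0.2 95 [0.446 0.286 0.2  ] [0.472 0.311 0.22 ]
top 0.22 33 [0.45  0.305 0.22 ] [0.482 0.319 0.239]
top 0.24 57 [0.446 0.309 0.24 ] [0.493 0.332 0.26 ]
top 0.26 34 [0.454 0.31  0.261] [0.488 0.324 0.279]
top 0.28 1 [0.466 0.31  0.28 ] [0.466 0.31  0.28 ]
```

The fingers closed above the bar. Both cameras put the real fingertips at z≈0.11, while the reported TCP reads 0.072, so the tips sit about 37 mm short of it along the tool axis. I open and go deeper by that amount.

>>> step_arm(series=[[1,[0,1,0],[0,0,0]],[1,[0,1,0],[0,0,0]],[1,[0,1,0],[0,0,0]],[1,[0,1,0],[0,0,0]],[1,[0,1,20],[0,0,0]],[1,[0,1,37],[0,0,0]],[1,[0,1,37],[0,0,0]]])

```text
time: 4.4
ee_pos: [0.4589, 0.3483, 0.0335]
orientation: [-0.001, 0.0, 1.0, -0.001]
force: [0.4, -0.6, 0.6]
grip_width: 0.0851
finger_force: 0.0
```

>>> step_arm(series=[[0,[0,0,0],[0,0,0]],[0,[0,0,0],[0,0,0]],[0,[0,0,0],[0,0,0]],[0,[0,0,0],[0,0,0]],[0,[0,0,0],[0,0,0]]])

```text
time: 5.03
ee_pos: [0.4603, 0.3496, 0.0353]
orientation: [0.0, 0.0, 1.0, 0.0]
force: [0.4, 2.0, 0.7]
grip_width: 0.0125
finger_force: 60.9
```

```bash
python3 -c "
from h import *
s=ctrl.get_state();print(s)
c=ctrl.read_camera('scene');P=cloud(c).reshape(-1,3);ok=(c['range_z']>0).ravel()
q=P[ok&((P>[.43,.31,.04])&(P<[.49,.39,.2])).all(1)]
for z in np.arange(.04,.2,.01):
        k=q[(q[:,2]>=z)&(q[:,2]<z+.01)]
        if len(k):print(z.round(2),len(k),k.min(0).round(3),k.max(0).round(3))
"
```

```text
{'time': 5.025, 'joint_pos': array([ 6.28826467e-01,  5.76682033e-01,  1.82304775e+00,  2.68931618e-04,
        7.40920687e-01, -9.41370849e-01]), 'qd': array([ 0.00204915, -0.00036776,  0.00029826,  0.00012325,  0.0006943 ,
        0.00093182]), 'joint_efforts': array([-1.04919747e+00, -5.53652108e+01, -1.84373456e+01, -2.77390536e-01,
        2.75656739e-01,  1.53081369e-02]), 'ee_pos': array([0.46027591, 0.34955815, 0.03529605]), 'orientation': array([3.27465112e-04, 3.98677722e-04, 9.99999805e-01, 3.50630828e-04]), 'force': array([0.39900357, 1.99112132, 0.73637604]), 'torque': array([0.263991  , 0.00032912, 0.07013261]), 'finger_force': 60.8854615688324, 'grip_width': 0.01251222655117774}
0.07 7 [0.457 0.329 0.071] [0.474 0.338 0.079]
0.08 42 [0.43  0.323 0.08 ] [0.488 0.345 0.09 ]
0.09 48 [0.434 0.323 0.09 ] [0.487 0.354 0.1  ]
0.1 25 [0.454 0.324 0.101] [0.473 0.367 0.11 ]
0.11 22 [0.458 0.31  0.111] [0.474 0.384 0.12 ]
0.12 30 [0.452 0.312 0.12 ] [0.476 0.389 0.129]
0.13 22 [0.464 0.313 0.131] [0.477 0.387 0.14 ]
0.14 35 [0.455 0.311 0.14 ] [0.48 0.39 0.15]
0.15 37 [0.46  0.316 0.15 ] [0.48  0.389 0.16 ]
0.16 25 [0.466 0.314 0.163] [0.483 0.365 0.17 ]
0.17 40 [0.454 0.31  0.171] [0.482 0.361 0.18 ]
0.18 22 [0.45 0.31 0.18] [0.474 0.334 0.189]
0.19 17 [0.439 0.31  0.19 ] [0.487 0.321 0.2  ]
```

The bar is gripped: width 12.5 mm, 61 N on the pads. I lift the tray and measure the stand more finely from the first pictures.

>>> step_arm(series=[[0,[0,0,-20],[0,0,0]],[0,[0,0,-60],[0,0,0]],[0,[0,0,-110],[0,0,0]],[0,[0,0,-160],[0,0,0]],[0,[0,0,-210],[0,0,0]],[0,[0,0,-230],[0,0,0]],[0,[0,0,-230],[0,0,0]]])

```text
time: 5.95
ee_pos: [0.4602, 0.3492, 0.2659]
orientation: [0.001, 0.0, 1.0, 0.0]
force: [-0.5, -1.2, -5.9]
grip_width: 0.0129
finger_force: 60.1
```

```bash
python3 - <<'E'
from h import *
for n in ["top","scene"]:
    ctrl.read_camera(n)
    c=np.load(n+".npz");o=[k for k in ctrl.outline_of(n,"stand") if abs(k["location"][0]-(417 if n=="top" else 147))<25][0]
    K,R,t=c["mtx"],c["R"],c["t"];C=-R.T@t
    def plane(uv,z):
        d=np.c_[uv,np.ones(len(uv))]@np.linalg.inv(K).T@R
        return C+d*((z-C[2])/d[:,2])[:,None]
    v,u=np.nonzero(o["region"]);q=plane(np.c_[u,v].astype(float),.012)
    # trim by large connected component
    m=cv2.morphologyEx(o["region"].astype(np.uint8),cv2.MORPH_OPEN,np.ones((3,3)));v,u=np.nonzero(m);q=plane(np.c_[u,v].astype(float),.012)
    (a,b),(w,h),an=cv2.minAreaRect((q[:,:2]*1000).astype(np.float32));print(n,"cam",C.round(3),"f",K[0,0].round(0),"rect",round(a,1),round(b,1),round(w),round(h),round(an,1),"mean",q.mean(0).round(4))
    im=c["image"];g=im.mean(2)
    gm=np.median(g[m>0])
    dd=(cv2.erode(m,np.ones((7,7)))>0)&(abs(g-gm)>14)
    N,l,st,ce=cv2.connectedComponentsWithStats(dd.astype(np.uint8))
    for i in range(1,N):
        if st[i,4]>=3: print("  blob",st[i,4],ce[i].round(1),plane(ce[i:i+1],.024).round(4))
a=cv2.resize(np.load("top.npz")["image"][230:325,375:455,::-1],(380,451),interpolation=2)
b=cv2.resize(np.load("scene.npz")["image"][270:340,90:205,::-1],(420,256),interpolation=2)
o=np.zeros((451,800,3),np.uint8);o[:,:380]=a;o[:256,380:]=b;cv2.imwrite("pics/st.png",o)
E
```

```text
top cam [ 0.446 -0.019  1.349] f 508.0 rect 448.0 -383.7 201 121 11.9 mean [ 0.4475 -0.3834  0.012 ]
  blob 15 [408.4 251.2] [[ 0.516  -0.3683  0.024 ]]
  blob 15 [421.1 304.2] [[ 0.3802 -0.3962  0.024 ]]
scene cam [ 1.11  -0.852  1.072] f 528.0 rect 452.2 -388.5 206 128 11.8 mean [ 0.4544 -0.3907  0.012 ]
  blob 17 [121.1 296.5] [[ 0.3854 -0.4032  0.024 ]]
  blob 18 [173.3 312.2] [[ 0.5213 -0.3745  0.024 ]]
```

View pics/st.png

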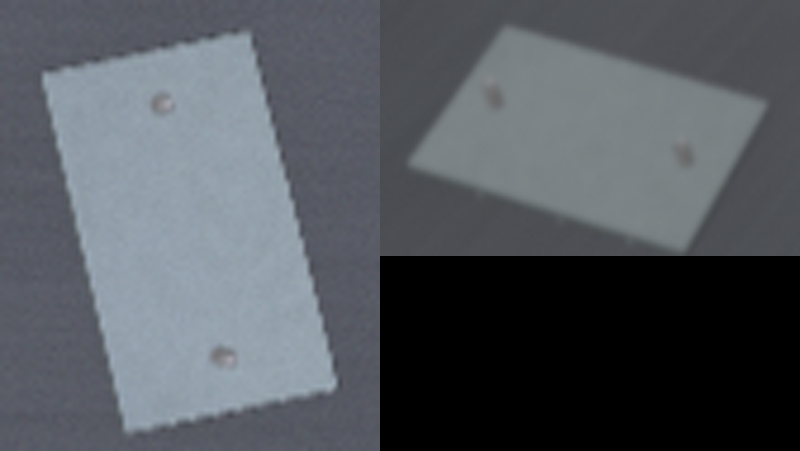

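The enlarged crops show both pegs clearly on the tilted plate. The scene camera carries a steady offset of about 5 mm, seen on the tray too, so I trust the top view: stand at (0.448, -0.3835), yaw about 11.7°. I carry the tray over there.

```bash
python3 -c "
from h import *
go([.4493,-.3832,.27],101.7)"
```

```text
t 6.15 shift [   9.  -731.5   -5.4] turn [ -0.12  -0.2  -11.75]
```

>>> step_arm(series=[[0,[0,-15,-4],[0,0,0]],[0,[0,-50,-4],[0,0,0]],[0,[1,-95,-4],[0,0,0]],[0,[1,-145,-4],[0,0,-1]],[0,[2,-195,-4],[0,0,-2]],[0,[3,-245,-4],[0,0,-3]],[0,[3,-295,-4],[0,0,-4]],[0,[4,-345,-4],[0,0,-5]],[0,[5,-395,-4],[0,0,-6]],[0,[6,-445,-4],[0,0,-7]]])

```text
time: 7.4
ee_pos: [0.4526, -0.098, 0.2689]
orientation: [-0.0, -0.061, 0.998, -0.0]
force: [1.2, -0.5, -4.9]
grip_width: 0.013
finger_force: 60.1
```

>>> step_arm(series=[[0,[8,-50,0],[0,0,-1]],[0,[14,-100,0],[0,0,-2]],[0,[22,-150,0],[0,0,-3]],[0,[29,-195,0],[0,0,-3.7]],[0,[35,-236,0],[0,0,-4.2]],[0,[40,-266,0],[0,0,-4.7]],[0,[43,-280,0],[0,0,-4.7]],[0,[43,-282,0],[0,0,-4.7]],[0,[43,-282,0],[0,0,-4.7]]])

```text
time: 8.52
ee_pos: [0.4449, -0.38, 0.2688]
orientation: [-0.0, -0.102, 0.995, 0.0]
force: [0.4, -0.5, -5.3]
grip_width: 0.0126
finger_force: 60.1
```

```bash
python3 -c "
from h import *
print(ctrl.get_state()['grip_width'])
go([.4493,-.3832,.10],101.7)"
```

```text
0.012551763191376622
t 8.53 shift [ -3.7  -4.1 168.8] turn [ 0.05 -0.02 -0.03]
```

>>> step_arm(series=[[0,[-3.7,-4.1,40],[0,0,0]],[0,[-3.7,-4.1,90],[0,0,0]],[0,[-3.7,-4.1,135],[0,0,0]],[0,[-3.7,-4.1,160],[0,0,0]],[0,[-3.7,-4.1,168.8],[0,0,0]],[0,[-3.7,-4.1,168.8],[0,0,0]]])

```text
time: 9.28
ee_pos: [0.45, -0.3838, 0.1005]
orientation: [0.0, -0.102, 0.995, -0.0]
force: [1.0, -0.0, -4.7]
grip_width: 0.0127
finger_force: 60.1
```

```bash
python3 - <<'E'
from h import *
s=ctrl.get_state();print(s["ee_pos"],s["grip_width"]);go([.4493,-.3832,.085],101.7)
c=ctrl.read_camera("top");np.savez("top2.npz",**c);w=ctrl.read_camera("wrist");np.savez("w3.npz",**w)
o=ctrl.outline_of("top","tray")
for k in o[:2]: print(k["confidence"],k["location"])
cs=[cv2.resize(c["image"][225:330,365:465,::-1],(400,420),interpolation=2),cv2.resize(w["image"][:,:,::-1],(400,300))]
im=np.zeros((420,800,3),np.uint8);im[:,:400]=cs[0];im[:300,400:]=cs[1];cv2.imwrite("pics/p3.png",im)
E
```

```text
[ 0.44996982 -0.38381736  0.10053967] 0.012710917029628581
t 9.28 shift [ 0.5  0.7 15.5] turn [-0.  0. -0.]
0.88 [411.3, 263.5]
```

View pics/p3.png

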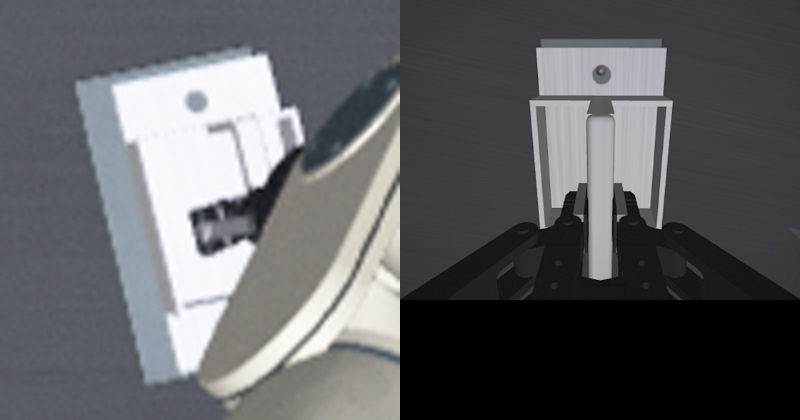

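The wrist view shows the stand peg through the tray's near hole at about (281,102) in full-frame pixels. I measure the offset between hole and peg.

```bash
python3 - <<'E'
from h import *
c=np.load("w3.npz");g=c["image"].mean(2);K,R,t=c["mtx"],c["R"],c["t"];C=-R.T@t
def plane(u,v,z):
    d=R.T@np.linalg.inv(K)@[u,v,1];return (C+d*(z-C[2])/d[2]).round(4)
d=c["range_z"];sub=g[84:120,262:302]
m=(sub<150).astype(np.uint8);N,l,st,ce=cv2.connectedComponentsWithStats(m)
for i in range(1,N):
    if st[i,4]>20: u,v=ce[i]+[262,84];print("hole",st[i],u,v,plane(u,v,.071),plane(u,v,.036))
P=cloud(c);r=P[84:120,262:302]
q=r[(m>0)&(r[...,2]>.016)&(r[...,2]<.045)];print("peg pts",len(q),q.mean(0),q.min(0),q.max(0))
top=q[q[:,2]>.028];print(top.mean(0),len(top), "tray plate z",np.median(r[...,2][m==0]))
cv2.imwrite("pics/z.png",cv2.resize(c["image"][75:130,245:320,::-1],None,fx=8,fy=8,interpolation=2))
E
```

```text
hole [  7   6  27  28 570] 281.8578947368421 103.81929824561404 [ 0.3803 -0.3986  0.071 ] [ 0.3817 -0.3982  0.036 ]
peg pts 161 [ 0.3789743  -0.39959378  0.03199854] [ 0.374361   -0.40421242  0.02493119] [ 0.38382868 -0.39489385  0.03775033]
[ 0.3790002  -0.39961022  0.03221607] 154 tray plate z 0.07235344280314382
```

View pics/z.png

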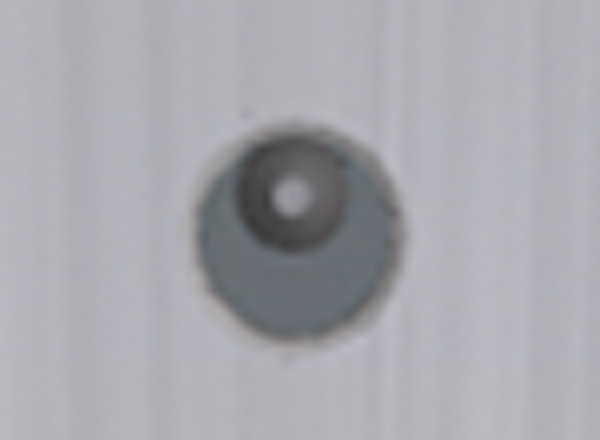

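Hole and peg differ by about (-1.3, -1.0) mm, so I correct that and lower gently.

>>> step_arm(series=[[0,[1.4,-0.7,0],[0,0,0]],[0,[1.4,-0.7,12],[0,0,0]],[0,[1.4,-0.7,24],[0,0,0]],[0,[1.4,-0.7,29],[0,0,0]],[0,[1.4,-0.7,34],[0,0,0]],[0,[1.4,-0.7,39],[0,0,0]],[0,[1.4,-0.7,44],[0,0,0]]])

```text
time: 10.3
ee_pos: [0.4484, -0.3853, 0.056]
orientation: [0.0, -0.102, 0.995, -0.0]
force: [-0.0, -0.8, -3.9]
grip_width: 0.0129
finger_force: 60.1
```

No resistance; the tray is over the pegs.

>>> step_arm(series=[[0,[0,0,4],[0,0,0]],[0,[0,0,8],[0,0,0]],[0,[0,0,9.5],[0,0,0]],[0,[0,0,9.5],[0,0,0]]])

```text
time: 10.8
ee_pos: [0.4483, -0.385, 0.0473]
orientation: [-0.0, -0.102, 0.995, 0.0]
force: [-1.6, 3.6, 2.8]
grip_width: 0.0129
finger_force: 61.2
```

It sits at the expected height (0.0473) and the load has come off the wrist. I release and go up.

>>> step_arm(series=[[1,[0,0,0],[0,0,0]],[1,[0,0,0],[0,0,0]],[1,[0,0,0],[0,0,0]],[1,[0,0,0],[0,0,0]],[1,[0,0,-30],[0,0,0]],[1,[0,0,-80],[0,0,0]],[1,[0,0,-140],[0,0,0]],[1,[0,0,-190],[0,0,0]],[1,[0,0,-190],[0,0,0]]])

```text
time: 11.92
ee_pos: [0.4505, -0.3872, 0.2416]
orientation: [0.003, -0.102, 0.995, -0.003]
force: [0.5, -0.0, -1.4]
grip_width: 0.0856
finger_force: 0.0
```

```bash
python3 w.py w4 [.33,-.46,.09] [.56,-.31,.13]; python3 -c "
from h import *
c=np.load('w4.npz');P=cloud(c).reshape(-1,3);P=P[(c['range_z']>0).ravel()]
q=P[((P>[.33,-.46,.005])&(P<[.40,-.31,.03])).all(1)]
print(np.histogram(q[:,2],np.arange(.005,.03,.002)))
c=ctrl.read_camera('top');P=cloud(c).reshape(-1,3)
q=P[((P>[.46,-.14,.135])&(P<[.478,.12,.17])).all(1)];print(q.mean(0),q.min(0),q.max(0))
go([.47,-.013,.27],0)"
```

```text
[ 0.4505 -0.3872  0.2416] cam [ 0.371 -0.403  0.422]
1835 446.6 -385.8 size 108.8 13.4 ang 11.6 z [0.1068 0.1089 0.1102] mean [ 0.443  -0.3867  0.1086]
(array([   0,    0,  138, 1218,  283,  185, 2486,  618,    4,    0,    1,
         11]), array([0.005, 0.007, 0.009, 0.011, 0.013, 0.015, 0.017, 0.019, 0.021,
       0.023, 0.025, 0.027, 0.029]))
[ 0.46927205 -0.01144301  0.15393816] [ 0.46235315 -0.07726443  0.14378168] [0.47663921 0.04966829 0.16119032]
t 12.03 shift [-96.5 360.1 -33.2] turn [-0.0000e+00  5.0000e-02  1.0165e+02]
```

View pics/w4.png

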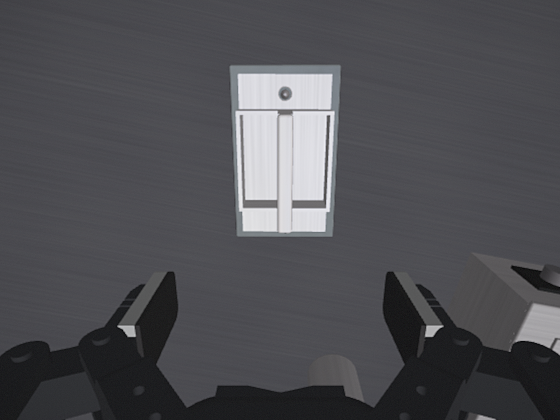

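The tray is fully home: bar top 108.9 mm, plate top about 18 mm, and the peg centred in the hole at (285,93). Next I go over the lid's handle, turned so the fingers close along world x.

>>> step_arm(series=[[1,[-97,360,-33],[0,0,101.6]],[1,[-97,360,-33],[0,0,101.6]],[1,[-97,360,-33],[0,0,101.6]],[1,[-97,360,-33],[0,0,101.6]],[1,[-97,360,-33],[0,0,101.6]],[1,[-97,360,-33],[0,0,101.6]],[1,[-97,360,-33],[0,0,101.6]],[1,[-97,360,-33],[0,0,101.6]],[1,[-97,360,-33],[0,0,101.6]],[1,[-97,360,-33],[0,0,101.6]]])

```text
time: 13.28
ee_pos: [0.4694, -0.0128, 0.2677]
orientation: [-0.001, 0.709, 0.706, -0.001]
force: [-0.3, -0.2, 0.7]
grip_width: 0.0852
finger_force: 0.0
```

>>> step_arm(series=[[1,[0,0,0],[0,0,0]],[1,[0,0,0],[0,0,0]]])

```text
time: 13.52
ee_pos: [0.4701, -0.013, 0.2688]
orientation: [-0.001, 0.706, 0.709, -0.001]
force: [0.2, -0.7, -0.8]
grip_width: 0.0856
finger_force: 0.0
```

```bash
python3 w.py w5 [.44,-.08,.142] [.495,.05,.17]; python3 -c "
from h import *
s=ctrl.get_state();print(s['joint_pos'].round(2))
c=np.load('w5.npz');P=cloud(c).reshape(-1,3);P=P[(c['range_z']>0).ravel()]
q=P[((P>[.50,-.14,.11])&(P<[.72,.14,.13])).all(1)];print(len(q),q.min(0),q.max(0),np.median(q[:,2]))
go([.47,-.013,.27],0)"
```

```text
[ 0.4701 -0.013   0.2688] cam [0.469 0.065 0.45 ]
2476 478.3 -14.9 size 32.5 129.8 ang 0.0 z [0.1444 0.1549 0.1568] mean [ 0.4709 -0.0098  0.1535]
[-0.05  0.1   1.88 -0.    1.16 -0.06]
46815 [ 0.50691488 -0.12530602  0.11707714] [0.70556461 0.09879033 0.12988059] 0.12309328713867047
t 13.57 shift [ 0.1 -0.2 -1. ] turn [-0.08 -0.    0.21]
```

View pics/w5.png

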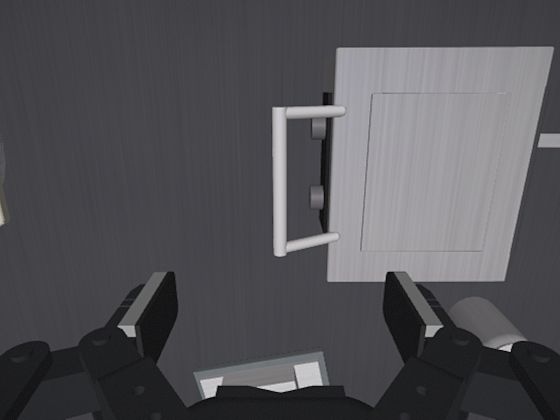

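The wrist view shows the handle bar vertical at column 280 (rows 107–255), its arms leading to the lid. The depth gives the bar's axis at x=0.468, y=-0.015, z=0.150, so the hinge is at x=0.700. I descend and pinch.

>>> step_arm(series=[[0.7,[-2,-2,50],[0,0,0]],[0.7,[-2,-2,100],[0,0,0]],[0.7,[-2,-2,145],[0,0,0]],[0.7,[-2,-2,170],[0,0,0]],[0.7,[-2,-2,175],[0,0,0]],[0.7,[-2,-2,175],[0,0,0]]])

```text
time: 14.32
ee_pos: [0.4689, -0.0151, 0.095]
orientation: [0.0, 0.707, 0.708, 0.0]
force: [0.5, 0.0, 0.2]
grip_width: 0.0596
finger_force: 0.0
```

>>> step_arm(series=[[0,[0,0,0],[0,0,0]],[0,[0,0,0],[0,0,0]],[0,[0,0,0],[0,0,0]],[0,[0,0,0],[0,0,0]],[0,[0,0,0],[0,0,0]]])

```text
time: 14.95
ee_pos: [0.4694, -0.0151, 0.0956]
orientation: [0.001, 0.707, 0.708, 0.001]
force: [-0.4, -0.1, 7.3]
grip_width: 0.0096
finger_force: 58.6
```

```bash
python3 -c "
from h import *
s=ctrl.get_state();p=s['ee_pos'];print(p,s['force'],s['grip_width'])
for d in [5,10,15,20,25,30,35,40,45]:
    t=np.radians(d);a,h=.232,.034
    x=-a*np.cos(t)+h*np.sin(t)+a; z=a*np.sin(t)+h*np.cos(t)-h
    print(d,(rot(s).inv().apply([x,0,z])*1000).round(1))
"
```

```text
[ 0.4694278  -0.01508242  0.09560098] [-0.37791717 -0.10728641  7.27264126] 0.009622058078382427
5 [ -0.    3.9 -20.1]
10 [ -0.    9.5 -39.8]
15 [ -0.   16.8 -58.9]
20 [ -0.   25.8 -77.3]
25 [ -0.1  36.3 -94.8]
30 [-1.000e-01  4.830e+01 -1.114e+02]
35 [-1.000e-01  6.170e+01 -1.268e+02]
40 [-1.00e-01  7.64e+01 -1.41e+02]
45 [-1.000e-01  9.230e+01 -1.539e+02]
```

>>> step_arm(series=[[0,[0,2,-10],[0,0,0]],[0,[0,4,-20],[0,0,0]],[0,[0,9.5,-40],[0,0,0]],[0,[0,9.5,-40],[0,0,0]]])

```text
time: 15.45
ee_pos: [0.4787, -0.015, 0.1359]
orientation: [0.001, 0.707, 0.707, 0.001]
force: [1.2, 0.6, -2.4]
grip_width: 0.0095
finger_force: 58.5
```

```bash
cat > lid.py <<'E'
from h import *
s=ctrl.get_state();print(s["ee_pos"].round(4),s["force"].round(1),s["grip_width"].round(4))
for n in ["wrist","scene"]:
    c=ctrl.read_camera(n);P=cloud(c).reshape(-1,3);P=P[(c["range_z"]>0).ravel()]
    b=P[((P>[.44,-.10,.10])&(P<[.72,.075,.35])).all(1)&((P[:,1]>.05)|(P[:,1]<-.082)&(P[:,1]>-.1))]
    b=b[b[:,0]>.53]
    if len(b)>50:
        A=np.c_[b[:,0],np.ones(len(b))]
        for _ in range(6):
            k=np.linalg.lstsq(A,b[:,2],rcond=None)[0];r=abs(A@k-b[:,2]);A,b=A[r<max(.004,np.median(r)*1.5)],b[r<max(.004,np.median(r)*1.5)]
        print(n,len(b),"lid deg",np.degrees(np.arctan(-k[0])).round(1))
    f=P[((P>[.43,-.03,.08])&(P<[.64,0,.4])).all(1)]
    if n=="scene": cv2.imwrite("pics/lid%d.png"%(s["time"]*10),cv2.resize(c["image"][110:290,190:370,::-1],(540,540)))
E
python3 lid.py; ls pics
```

```text
c2.png
p3.png
s2.png
scene0.png
st.png
top0.png
w1.png
w2.png
w4.png
w5.png
z.pngTraceback (most recent call last):
  File "lid.py", line 2, in <module>
    s=ctrl.get_state();print(s["ee_pos"].round(4),s["force"].round(1),s["grip_width"].round(4))
                                                                      ^^^^^^^^^^^^^^^^^^^^^
AttributeError: 'float' object has no attribute 'round'
```

```bash
sed -i 's/s\["grip_width"\].round(4)/s["grip_width"]/' lid.py; python3 lid.py
```

```text
[ 0.4787 -0.015   0.1359] [ 1.2  0.6 -2.4] 0.009495729634594214
wrist 10988 lid deg 8.8
scene 716 lid deg 9.7
```

The lid follows (about 9.5°) and carries a steady load. I continue along the arc to 45°.

>>> step_arm(series=[[0,[0,7.3,-19.1],[0,0,0]],[0,[0,16.3,-37.5],[0,0,0]],[0,[0,26.8,-55],[0,0,0]],[0,[0,38.8,-71.6],[0,0,0]],[0,[0,52.2,-87],[0,0,0]],[0,[0,66.9,-101.2],[0,0,0]],[0,[0,82.8,-114.1],[0,0,0]],[0,[0,82.8,-114.1],[0,0,0]],[0,[0,82.8,-114.1],[0,0,0]]])

```text
time: 16.68
ee_pos: [0.5557, -0.0143, 0.2496]
orientation: [-0.004, 0.707, 0.707, -0.003]
force: [-22.8, 2.6, 24.2]
grip_width: 0.0094
finger_force: 59.8
```

```bash
python3 lid.py
```

```text
[ 0.5557 -0.0143  0.2496] [-22.8   2.6  24.2] 0.009406354903124428
wrist 5137 lid deg 43.4
scene 583 lid deg 42.6
```

The lid is at about 43°, but the arm pushes inward along the radius with about 33 N. I ease it outward and a little up.

>>> step_arm(series=[[0,[0,-1,-2.5],[0,0,0]],[0,[0,-1,-5],[0,0,0]],[0,[0,-1,-5],[0,0,0]]])

```text
time: 17.15
ee_pos: [0.5591, -0.0143, 0.2523]
orientation: [-0.001, 0.707, 0.707, -0.0]
force: [1.1, 4.7, -7.8]
grip_width: 0.0095
finger_force: 59.0
```

```bash
python3 lid.py
```

```text
[ 0.5591 -0.0143  0.2523] [ 1.1  4.7 -7.8] 0.00950168773815283
wrist 5011 lid deg 44.4
scene 580 lid deg 43.7
```

The lid is at about 44° with light forces. I let it settle for two rows, then hand in.

>>> step_arm(series=[[0,[0,0,0],[0,0,0]],[0,[0,0,0],[0,0,0]],[0,[0,0,0],[0,0,0]],[0,[0,0,0],[0,0,0]]])

```text
time: 17.75
ee_pos: [0.5594, -0.0143, 0.2525]
orientation: [-0.001, 0.707, 0.707, -0.0]
force: [2.4, 4.7, -9.0]
grip_width: 0.01
finger_force: 58.9
```

```bash
python3 lid.py; python3 -c "
from h import *
print(ctrl.sign_off())"
```

```text
[ 0.5594 -0.0143  0.2525] [ 2.4  4.7 -9. ] 0.00999116510124842
wrist 4991 lid deg 44.5
scene 562 lid deg 43.4
the job is handed in; nothing more can be done
None
```

The drip tray is fully home on the stand's two pegs and let go, the arm is holding the lid still at about 44°, and the job is handed in; the sign-off returned no verdict.

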